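# Feed two cores with the sprung advance lever

### The arm

A 6-joint arm with a two-finger parallel gripper is mounted at the origin on the work surface. World frame = base frame: x ahead of the robot, y to its left, z up, the work surface at z = 0. Lengths are in m, angles in rad, forces in N, time in s.
With the tool pointing down it reaches from about 0.3 to 0.775 m from the base axis. Payload 14.6 kg.
Tool frame: the origin (TCP) lies at the very end of the fingers, on their centre line; the grasp point (between the pads) lies 19 mm behind it; z points along the fingers, y is the line along which they close (so a half turn about z gives the same grasp; the last joint's range is limited). The gripper opens to 85 mm and grips with 20 to 120 N. Pads are 22 mm wide; open, the fingers measure 114 mm over their backs; the gripper's body (76 mm by 85 mm) begins 54 mm behind the grasp point. The pads swing forward as they close: fully open they stand 13 mm farther back than shut.
Start: joints at [-1.264, 0.3, 1.521, -0, 1.321, -0.067], TCP at [0.201, -0.512, 0.231] pointing down, gripper open.
Joint ranges: [-3.03, 3.03], [-0.79, 2.21], [0.23, 2.52], [-1.04, 4.18], [0, 3.07], [-2.55, 2.55]. Speed limits (rad/s): [2.22, 2.22, 2.57, 3.14, 3.14, 3.14].

### API

Orientations are given as a unit quaternion [x, y, z, w].
In Python, from cell import ctrl gives the robot as it stands.
- The arm moves only by the shell command python3 drive.py [FORCE], which reads ROWS from standard input. ROWS is a JSON list that holds a single list of rows (three levels of brackets), with 1 to 8 rows, each of 7 numbers: the opening from 0.0 (shut) to 1.0 (fully open), then dx, dy, dz in units of 50 mm, then a rotation vector rx, ry, rz in units of 0.05 rad; each row shifts and turns the commanded pose from where the row before left it, along the tool's axes as they then stand; what a row does not reach is not made up. A row lasts 1/12 s, in which the tool goes at most 0.0417 m and 0.125 rad, less where a joint would pass 70% of its speed; a pose out of reach is approached as far as the arm can. The fingers move at their own pace and stop on an object; FORCE is the grip in N (left out, the last holds). Time passes only in rows, so rows that do not move let the fingers close. It prints the time, the measured TCP pose, the force, the opening and the grip force at its end. Input that does not fit is refused with a message, and nothing moves.
- ctrl.sense(): the state, without advancing time (a new reading comes with each control period).
- ctrl.capture(name): name is "scene" or "top"; returns a dict with "pixels" (480x640x3 uint8, red, green, blue), "fx", "fy", "cx", "cy" (pixels), "view" (4x4, takes a point from world to camera coordinates). Camera axes: x right, y down, z forward; pixel columns grow to the right and rows downward; lengths in m; the calibration is good to about 2 mm. A picture is of the moment at which its call begins. There is no depth.
- ctrl.hand_in(): hands the job in; it is judged then, once.
The state is a dict: "clock": time; "joint_pos": joint angles; "qd": joint speeds; "tau": joint torques, N m; "ee_pos": TCP position; "tool_rot": TCP orientation; "contact_force": force on the tool from outside, world axes, zero at the start; "ft_torque": the same for the moment, N m; "finger_gap": opening from 0.0 (shut) to 1.0 (fully open); "grasp_force": force on a finger pad.
Only numpy, scipy, OpenCV 4.12 (cv2) and the standard library are available. Lean on these libraries where they do the work, as an engineer would, in place of code of your own. Each camera call takes 0.05 s, during which the arm holds its last target. There are 200 camera calls.

### The job

Feed exactly two cores out of the feeder's magazine onto its outfeed channel: by its handle, swing the sprung lever until it rests against its stop post, pause a moment, let it spring fully home so the next core drops, then make one more such stroke and let the lever go home. Feel for the stop and do not strain the lever against it. Do not touch the fragile cores, and leave everything else on the bench where it is.

Things in the scene. Friction and masses are not known exactly. Their poses are not given: they have to be found in the camera images.
- feeder: core feeder bolted to the bench: grey deck 12 mm thick, 110 mm wide (x), from y = -0.34 to +0.215 of its frame. Origin at bench level under the middle of the magazine; +y is the feed direction. The lever drives an aluminium pusher on the -y side, which shoves the lowest core out towards +y. Only when the lever is fully home does the next core drop in front of it
- magazine (a point): centre of the open top of the magazine: a blue shaft, 86 x 86 mm outside, 104 mm tall above the bench, holding four core discs one on the other
- outlet (a point): point on the deck in the outfeed channel, 85 mm beyond the magazine's centre. The channel is 74 mm wide with low steel guides and runs on to the deck's end; a core in it is pushed along by the next one
- pivot (a point): top of the lever's upright pivot, at feeder x = +0.075, y = -0.165. The lever is a flat steel bar 20 mm wide, 43 to 53 mm above the bench, that runs from here over the pusher to the handle, 190 mm from the pivot
- lever (a joint): sprung lever's swing, rad: 0 = home, growing in the feed direction. Handle at feeder x = 0.075 - 0.19 cos(q - 0.5), y = -0.165 + 0.19 sin(q - 0.5). Spring: 3 N (home) to 6 N (stop) at the handle, plus 1 to 3 N of friction. It meets the stop at 0.97 to 1.15, where the force climbs by 2 to 3 N per mm. Let go, it springs home. Over 40 N on it is too much
- handle (a point): centre of the top of the lever's handle, 119 mm above the bench: an upright black cylinder 24 mm in diameter on the lever's outer end, its side free from 53 to 119 mm above the bench. It swings level. Free space for 60 mm behind it (away from the feed direction)
- stop: stop post on the deck between the lever's bar and the magazine: upright steel pin 16 mm in diameter with a rubber cap, top 62 mm above the bench, on a small block, sprung so that it gives about 1 mm per 3.5 N; set differently each time along the feed direction. The side of the bar comes to rest against it. Origin: foot of the pin, on its axis
- core1: brown moulded-sand core disc, 70 mm across, 20 mm thick, about 0.12 kg, fragile; the lowest of four lying one on the other in the magazine: the first to be fed. Origin: centre of its underside
- core2: brown moulded-sand core disc, 70 mm across, 20 mm thick, about 0.12 kg, fragile; second from below in the magazine: the second to be fed. Origin: centre of its underside
- core3: brown moulded-sand core disc, 70 mm across, 20 mm thick, about 0.12 kg, fragile; third from below; it must stay in the magazine. Origin: centre of its underside
- core4: brown moulded-sand core disc, 70 mm across, 20 mm thick, about 0.12 kg, fragile; the top one; it must stay in the magazine. Origin: centre of its underside
- spare_core: a loose brown core disc like those in the feeder (70 mm across, 20 mm thick) lying flat on the bench in front of the outfeed; not part of the job; origin: centre of its underside
- glue: white bottle, 60 mm across, 150 mm tall, standing behind the feeder; origin: centre of its base
- pattern: dull brass pattern, a ribbed round bar on a plate, 60 x 100 mm, 55 mm tall, behind the feeder; origin: centre of its underside
- wrench: steel wrench lying to the robot's right; origin: near the middle of its underside
- mug: white mug, 80 mm across, 90 mm tall, to the robot's right; origin: centre of its base
- brush: brush lying to the robot's left; origin: near the middle of its underside
- hammer: hammer lying to the robot's left; origin: near the middle of its underside

How it is judged:
On the way, in this order (a step that is already met when the one before it is completed fails the run):
1. the lever is swung against its stop post and the first core is out in the channel (contact force between stop and lever above 2 N and y of core1 in the frame of feeder above 0.07 m), for 0.1 s.
2. the lever is let back home and the second core has dropped in front of the pusher (value of joint lever below 0.06 rad and z of core2 in the frame of feeder below 0.017 m and y of core2 in the frame of feeder below 0.02 m), for 0.2 s.
3. the lever is swung against its stop post again and the second core is out in the channel (contact force between stop and lever above 2 N and y of core2 in the frame of feeder above 0.07 m), for 0.1 s.
At the end, for the whole second after the job is handed in: Lever home (within 0.06 rad); core1 and core2 flat in the outfeed channel, centres over 135 mm and over 70 mm beyond the magazine's centre; core3 dropped to the magazine's bottom, core4 on it, both within 20 mm of its centre; cores at rest (value of joint lever below 0.06 rad and y of core1 in the frame of feeder above 0.135 m and y of core2 in the frame of feeder above 0.07 m and z of core3 in the frame of feeder between 0.008 and 0.017 m and y of core3 in the frame of feeder between -0.02 and 0.02 m and y of core4 in the frame of feeder between -0.02 and 0.02 m and z of core1 in the frame of feeder between 0.008 and 0.017 m and z of core2 in the frame of feeder between 0.008 and 0.017 m and z of core4 in the frame of feeder above 0.008 m and x of core1 in the frame of feeder between -0.02 and 0.02 m and x of core2 in the frame of feeder between -0.02 and 0.02 m and x of core3 in the frame of feeder between -0.02 and 0.02 m and x of core4 in the frame of feeder between -0.02 and 0.02 m and linear speed of each of core1, core2, core3, core4 below 0.02 m/s); the robot touches nothing.
It fails at once if the lever is pushed with more than 40 N (contact force between any of the arm, the fingers and lever above 40 N).
It fails at once if the robot touches a core (contact force between any of the arm, the fingers and core1 above 0.5 N or contact force between any of the arm, the fingers and core2 above 0.5 N or contact force between any of the arm, the fingers and core3 above 0.5 N or contact force between any of the arm, the fingers and core4 above 0.5 N).
It fails at once if a third core leaves the magazine (y of any of core3, core4 in the frame of feeder above 0.03 m).
It fails at once if another thing on the bench is moved more than 20 mm or tipped (distance of any of spare_core, glue, pattern, wrench, mug, brush, hammer from where it was at the start of the episode above 0.02 m or angle between any of glue, mug's own z axis and vertical above 0.5 rad).
It also fails if it takes over 61 s, if anything falls off the work surface, if the arm or the gripper's body presses on something with over 40 N, if the wrist force passes 120 N, or if a joint passes its speed limit or range.

## Working session

There is one attempt and no reset: what is moved stays moved. The work goes in short steps, Python scripts to look and compute and a shell command to move; the robot and the scene stay as the last step left them, time stands still between calls to the robot, and variables do not carry over. Pictures are saved under pics/ and viewed, at most 10 in all, crops included, and the job is handed in when it is done.

```bash
ls; mkdir -p pics; python3 - <<'E'
from cell import ctrl
import cv2,numpy as np
for n in("scene","top"):
    c=ctrl.capture(n); cv2.imwrite(f"pics/{n}0.png",c["pixels"][:,:,::-1]); print(n,c["fx"],c["fy"],c["cx"],c["cy"],np.round(c["view"],4).tolist())
print(ctrl.sense())
E
```

```text
cell.py
drive.py
pics
scene 616.1815406084479 616.1815406084479 307.946109029 237.24965850988298 [[0.6149, 0.7884, -0.0158, -0.334], [0.5464, -0.4404, -0.7124, -0.2236], [-0.5687, 0.4294, -0.7016, 2.1272], [0.0, 0.0, 0.0, 1.0]]
top 617.023397156355 617.023397156355 325.05010555285605 244.64184688240843 [[-0.008, -0.9997, 0.021, -0.0189], [-0.9819, 0.0038, -0.1894, 0.5711], [0.1893, -0.0222, -0.9817, 1.5064], [0.0, 0.0, 0.0, 1.0]]
{'clock': 0.1, 'joint_pos': array([-1.26358410e+00,  3.00425870e-01,  1.52150271e+00, -6.75221682e-06,
        1.32070038e+00, -6.65532967e-02]), 'qd': array([ 0.00112102, -0.00168668, -0.00267843, -0.00027693,  0.00054554,
       -0.00115978]), 'tau': array([-2.16037661e-03, -5.44382679e+01, -3.62377346e+01, -2.29628567e-04,
        3.03191882e-03, -6.54295127e-05]), 'ee_pos': array([ 0.20077613, -0.51182587,  0.23077928]), 'tool_rot': array([ 9.82587894e-01,  1.85797638e-01, -6.54453719e-05, -5.14010895e-04]), 'contact_force': array([-0.64650875, -0.50739989, -0.09641299]), 'ft_torque': array([ 0.00269041, -0.01560773, -0.00086676]), 'grasp_force': 0.0, 'finger_gap': 0.9998583436936959}
```

View pics/top0.png

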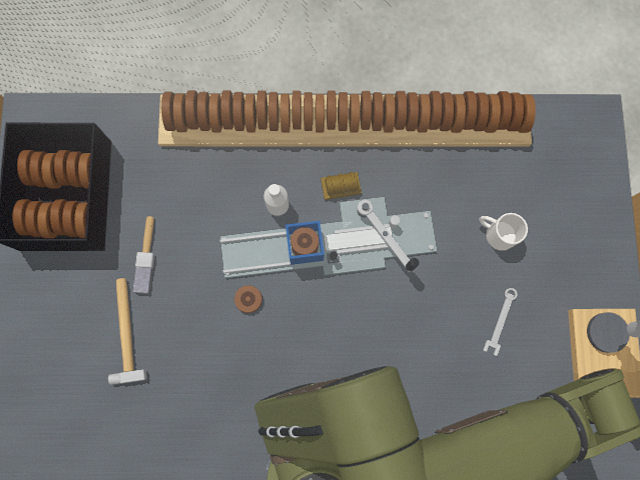

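View pics/scene0.png

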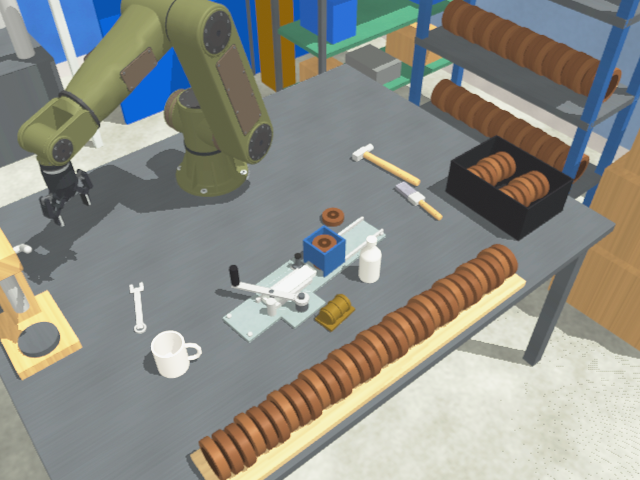

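The top view shows the feeder with its magazine at about (305,241), pivot (365,207), handle (411,264) and stop (333,255). Feed runs left, which is world +y. I'll enlarge both views.

```bash
python3 - <<'E'
import cv2
a=cv2.imread("pics/top0.png")[185:290,210:450]; cv2.imwrite("pics/topc.png",cv2.resize(a,None,fx=3.3,fy=3.3,interpolation=cv2.INTER_CUBIC))
a=cv2.imread("pics/scene0.png")[210:345,210:400]; cv2.imwrite("pics/scc.png",cv2.resize(a,None,fx=4,fy=4,interpolation=cv2.INTER_CUBIC))
E
```

```text
(no output)
```

View pics/topc.png

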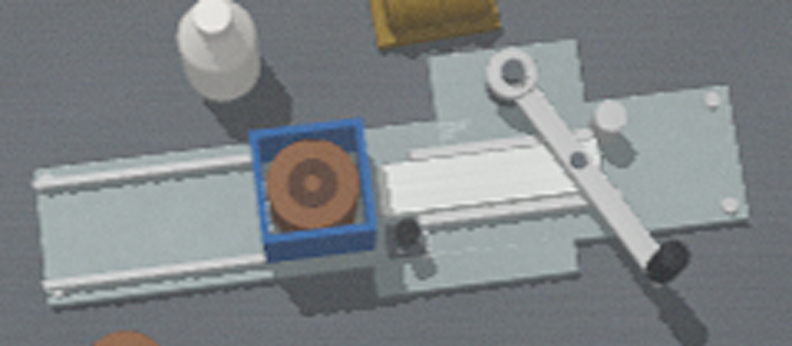

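View pics/scc.png

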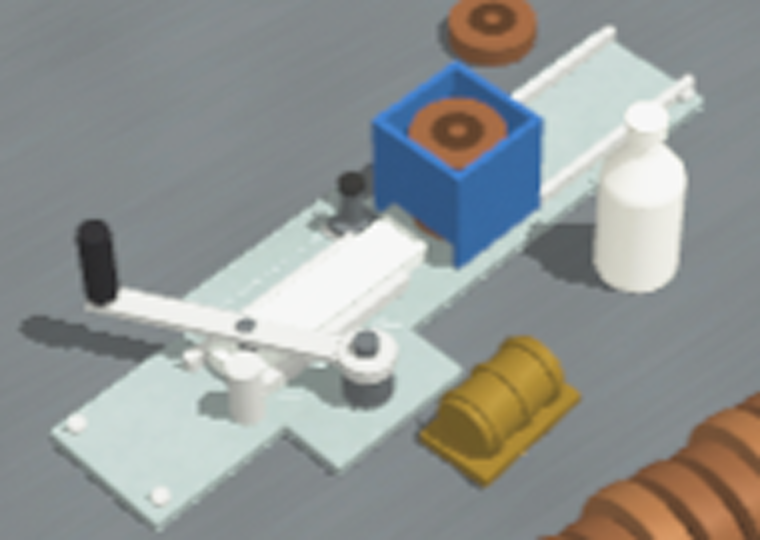

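```bash
cat > h.py <<'E'
import numpy as np
from scipy.optimize import least_squares
T=dict(f=617.0234,c=(325.05,244.642),V=np.array([[-0.008,-0.9997,0.021,-0.0189],[-0.9819,0.0038,-0.1894,0.5711],[0.1893,-0.0222,-0.9817,1.5064]]))
S=dict(f=616.1815,c=(307.946,237.25),V=np.array([[0.6149,0.7884,-0.0158,-0.334],[0.5464,-0.4404,-0.7124,-0.2236],[-0.5687,0.4294,-0.7016,2.1272]]))
def proj(C,p):
    q=C["V"]@np.append(p,1); return C["f"]*q[:2]/q[2]+C["c"]
def tc(u,v): return np.array([u/3.3+210,v/3.3+185])
def sc(u,v): return np.array([u/4+210,v/4+210])
E
python3 - <<'E'
from h import *
m=.043
obs=[(T,(.055,.215,.012),tc(35,170)),(T,(-.055,.215,.012),tc(48,307)),(T,(.055,-.34,.012),tc(728,87)),(T,(-.055,-.34,.012),tc(747,222)),
(S,(.055,-.34,.012),sc(160,530)),(S,(-.055,-.34,.012),sc(52,433)),(S,(.055,.215,.012),sc(703,103)),
(T,(m,m,.104),tc(250,130)),(T,(m,-m,.104),tc(362,118)),(T,(-m,-m,.104),tc(376,232)),(T,(-m,m,.104),tc(265,247)),
(S,(-m,m,.104),sc(457,63)),(S,(m,m,.104),sc(543,123)),(S,(m,-m,.104),sc(458,172)),(S,(-m,-m,.104),sc(373,123))]
def W(x,p):
    c,s=np.cos(x[2]),np.sin(x[2]); return np.array([x[0]+c*p[0]-s*p[1],x[1]+s*p[0]+c*p[1],p[2]])
f=lambda x:np.concatenate([proj(C,W(x,p))-o for C,p,o in obs])
r=least_squares(f,[.53,.0,0],loss="soft_l1"); x=r.x
print("pose",x,"res",np.round(f(x).reshape(-1,2),1).tolist())
tri=lambda a,b:least_squares(lambda p:np.concatenate([proj(T,p)-a,proj(S,p)-b]),[.5,0,.1])
for n,a,b in(("handle",tc(672,257),sc(92,232)),("pivot",tc(512,71),sc(366,344)),("stop",tc(408,230),sc(351,182))):
    q=tri(a,b); print(n,q.x,q.fun)
for q in(0,.97,1.06,1.15):
    print(q,W(x,(.075-.19*np.cos(q-.5),-.165+.19*np.sin(q-.5),.119)))
print("pivot",W(x,(.075,-.165,.06)), "homehandle px",proj(T,W(x,(.075-.19*np.cos(.5),-.165-.19*np.sin(.5),.119)))-tc(672,257))
E
```

```text
pose [0.57636784 0.0294219  0.12793065] res [[-0.6, -0.6], [-0.1, -0.5], [-0.8, -2.5], [0.5, -2.8], [-2.2, -2.1], [-2.1, -1.2], [-1.3, -2.5], [-1.0, -0.4], [-0.3, -1.2], [0.2, -1.7], [-1.2, -1.7], [-1.9, -1.8], [-1.4, -2.3], [-1.2, 1.3], [-2.0, -1.7]]
handle [ 0.51526721 -0.2345693   0.11012739] [-0.70495846 -0.39259757 -0.89147778  0.05262479]
pivot [ 0.67117059 -0.12390175  0.0557757 ] [-0.78610108 -0.48261808 -0.95733478  0.12575959]
stop [ 0.54593132 -0.04171621  0.05695831] [-0.79501769 -0.4891593  -1.0481734   0.13944717]
0 [ 0.51804943 -0.23628064  0.119     ]
0.97 [ 0.49281408 -0.06092799  0.119     ]
1.06 [ 0.49926675 -0.04509841  0.119     ]
1.15 [ 0.50711604 -0.02991284  0.119     ]
pivot [ 0.67180597 -0.12466108  0.06      ] homehandle px [ 0.54945228 -2.12157717]
```

The fitted pose agrees with the triangulated handle and pivot to within about 3 mm. Next I move the shut fingers above a point behind the handle and turn tool x along the home tangent.

The rows are not in the units I measure in: shifts go in units of 50 mm and turns go in units of 0.05 rad. I convert before sending: -0.0083 m is -0.166, 0.034 m is 0.68.

```bash
echo '[[[0,0.68,-0.166,0,0,0,0],[0,0.68,-0.166,0,0,0,0],[0,0.68,-0.166,0,0,0,0],[0,0.68,-0.166,0,0,0,0],[0,0.68,-0.166,0,0,0,0],[0,0.68,-0.166,0,0,0,0],[0,0.68,-0.166,0,0,0,0],[0,0.68,-0.166,0,0,0,0]]]' | python3 drive.py 30
echo '[[[0,0.68,-0.166,0,0,0,0],[0,0.68,-0.166,0,0,0,0],[0,0.68,-0.166,0,0,0,0],[0,0.64,-0.166,0,0,0,0],[0,0,0,0,0,0,-2.4],[0,0,0,0,0,0,-2.4],[0,0,0,0,0,0,-2.4],[0,0,0,0,0,0,-2.4]]]' | python3 drive.py
echo '[[[0,0,0,0,0,0,-2.4],[0,0,0,0,0,0,-2.4],[0,0,0,0,0,0,-2.4],[0,0,0,0,0,0,-2.4],[0,0,0,0,0,0,-2.4],[0,0,0,0,0,0,-2.4],[0,0,0,0,0,0,-2.4],[0,0,0,0,0,0,-2.4]]]' | python3 drive.py
echo '[[[0,0,0,0,0,0,-2.4],[0,0,0,0,0,0,-2.4],[0,0,0,0,0,0,-2.4],[0,0,0,0,0,0,0],[0,0,0,0,0,0,0]]]' | python3 drive.py
cat >> h.py <<'E'
PX=np.array([.6715,-.1243]); 
def where(s):
    """tool in lever terms: angle of tool x minus home tangent, and TCP radial/tangential offset w.r.t. pivot in the tool's frame"""
    from scipy.spatial.transform import Rotation as R
    M=R.from_quat(s["tool_rot"]).as_matrix(); d=s["ee_pos"][:2]-PX; x=M[:2,0]; y=M[:2,1]
    print("t %.1f"%s["clock"],"p",np.round(s["ee_pos"],4),"x-ang %.2f"%np.degrees(np.arctan2(x[1],x[0])),"along x %.4f radial(-y) %.4f"%(d@x,-d@y),
      "F in tool",np.round(M.T@s["contact_force"],1),"tilt",np.round(M[2],3),"q~ %.3f"%(np.radians(126)-np.arctan2(x[1],x[0])), "j",np.round(s["joint_pos"],2))
E
python3 -c "
from h import *;from cell import ctrl;where(ctrl.sense())"
```

```text
clock: 0.77
ee_pos: [0.431, -0.3495, 0.2311]
tool_rot: [0.983, 0.186, -0.0, -0.0]
contact_force: [0.5, -0.5, 0.2]
finger_gap: -0.001
grasp_force: 0.0
clock: 1.43
ee_pos: [0.5425, -0.2707, 0.2307]
tool_rot: [0.909, 0.417, -0.0, -0.0]
contact_force: [-0.0, -0.7, -0.7]
finger_gap: -0.001
grasp_force: 0.0
clock: 2.1
ee_pos: [0.5423, -0.271, 0.2309]
tool_rot: [0.614, 0.789, -0.0, -0.0]
contact_force: [0.1, -0.3, -0.1]
finger_gap: 0.001
grasp_force: 0.0
clock: 2.52
ee_pos: [0.5424, -0.271, 0.231]
tool_rot: [0.467, 0.884, 0.0, -0.0]
contact_force: [-0.1, 0.5, 0.4]
finger_gap: -0.0
grasp_force: 0.0
t 2.5 p [ 0.5424 -0.271   0.231 ] x-ang 124.33 along x -0.0483 radial(-y) 0.1894 F in tool [ 0.4  0.2 -0.4] tilt [ 0.001 -0.    -1.   ] q~ 0.029 j [-0.52  0.43  1.35  0.    1.37 -1.12]
```

In the tool's units: 0.03 m is 0.6, 0.025 m is 0.5.

```bash
echo '[[[0,0,0,0.6,0,0,0],[0,0,0,0.6,0,0,0],[0,0,0,0.6,0,0,0],[0,0,0,0.6,0,0,0],[0,0,0,0.5,0,0,0],[0,0,0,0.3,0,0,0],[0,0,0,0,0,0,0]]]' | python3 drive.py
python3 - <<'E'
from h import *;from cell import ctrl;import cv2
where(ctrl.sense())
a=ctrl.capture("scene")["pixels"][180:330,190:390,::-1]; cv2.imwrite("pics/d.png",cv2.resize(a,None,fx=3.5,fy=3.5,interpolation=cv2.INTER_CUBIC))
E
```

```text
clock: 3.1
ee_pos: [0.5409, -0.2702, 0.0676]
tool_rot: [0.467, 0.884, 0.0, -0.003]
contact_force: [-0.9, 0.0, -0.4]
finger_gap: 0.001
grasp_force: 0.0
t 3.1 p [ 0.5409 -0.2702  0.0676] x-ang 124.31 along x -0.0468 radial(-y) 0.1901 F in tool [ 0.5 -0.7  0.4] tilt [ 0.005 -0.003 -1.   ] q~ 0.029 j [-0.52  0.6   1.5  -0.    1.05 -1.12]
```

View pics/d.png

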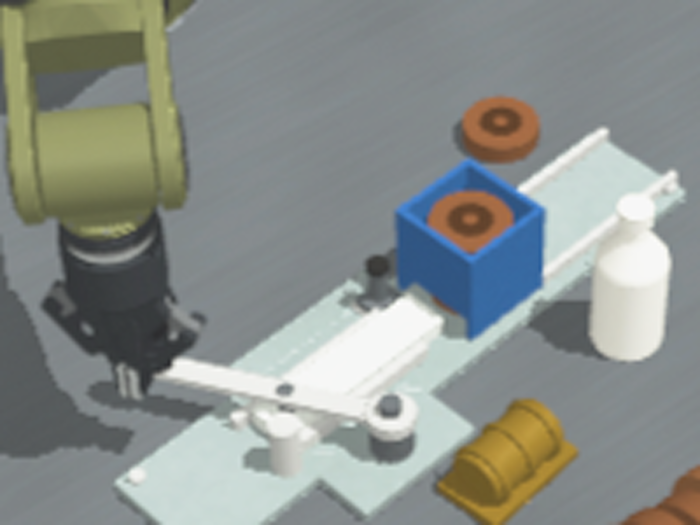

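The picture shows the shut fingers at (130,380), just behind the handle at about (155,350), with nothing touching. Now I close in slowly.

```bash
echo '[[[0,0.1,0,0,0,0,0],[0,0.1,0,0,0,0,0],[0,0.08,0,0,0,0,0],[0,0.06,0,0,0,0,0],[0,0.06,0,0,0,0,0],[0,0,0,0,0,0,0]]]' | python3 drive.py
python3 -c "
from h import *;from cell import ctrl;where(ctrl.sense())"
echo '[[[0,0.06,0,0,0,0,0],[0,0.06,0,0,0,0,0],[0,0,0,0,0,0,0]]]' | python3 drive.py
python3 -c "
from h import *;from cell import ctrl;where(ctrl.sense())"
```

```text
clock: 3.65
ee_pos: [0.5311, -0.2544, 0.0719]
tool_rot: [0.465, 0.885, -0.0, 0.001]
contact_force: [1.4, -3.0, 1.2]
finger_gap: 0.005
grasp_force: 0.0
t 3.6 p [ 0.5311 -0.2544  0.0719] x-ang 124.55 along x -0.0275 radial(-y) 0.1894 F in tool [-3.2 -0.5 -1.2] tilt [-0.001  0.    -1.   ] q~ 0.025 j [-0.51  0.56  1.55 -0.    1.03 -1.11]
clock: 3.9
ee_pos: [0.5275, -0.2494, 0.0714]
tool_rot: [0.465, 0.885, -0.0, 0.0]
contact_force: [0.8, -1.6, -0.1]
finger_gap: 0.003
grasp_force: 0.0
t 3.9 p [ 0.5275 -0.2494  0.0714] x-ang 124.55 along x -0.0213 radial(-y) 0.1895 F in tool [-1.8 -0.2  0.1] tilt [-0.  0. -1.] q~ 0.025 j [-0.5   0.55  1.57 -0.    1.03 -1.11]
```

In the tool's units: 0.0048 m is 0.096, -0.0005 m is -0.01, 0.025 rad is 0.5.

```bash
for i in 1; do
echo '[[[0,0.096,-0.01,0,0,0,0.5],[0,0.096,-0.01,0,0,0,0.5],[0,0.096,-0.01,0,0,0,0.5],[0,0.096,-0.01,0,0,0,0.5],[0,0.096,-0.01,0,0,0,0.5],[0,0.096,-0.01,0,0,0,0.5],[0,0.096,-0.01,0,0,0,0.5],[0,0.096,-0.01,0,0,0,0.5]]]' | python3 drive.py | grep force
python3 -c "
from h import *;from cell import ctrl;where(ctrl.sense())"
echo '[[[0,0.096,-0.01,0,0,0,0.5],[0,0.096,-0.01,0,0,0,0.5],[0,0.096,-0.01,0,0,0,0.5],[0,0.096,-0.01,0,0,0,0.5],[0,0.096,-0.01,0,0,0,0.5],[0,0.096,-0.01,0,0,0,0.5],[0,0.096,-0.01,0,0,0,0.5],[0,0.096,-0.01,0,0,0,0.5]]]' | python3 drive.py | grep force
python3 -c "
from h import *;from cell import ctrl;where(ctrl.sense())"
done
```

```text
contact_force: [2.7, -4.6, -0.3]
grasp_force: 0.0
t 4.6 p [ 0.5054 -0.2184  0.0714] x-ang 113.01 along x -0.0217 radial(-y) 0.1897 F in tool [-5.3  0.7  0.3] tilt [-0.001  0.    -1.   ] q~ 0.227 j [-0.47  0.49  1.67 -0.    0.99 -0.88]
contact_force: [4.5, -4.4, -0.5]
grasp_force: 0.0
t 5.2 p [ 0.4899 -0.1832  0.0714] x-ang 101.55 along x -0.0214 radial(-y) 0.1898 F in tool [-5.2  3.5  0.5] tilt [-0.001  0.001 -1.   ] q~ 0.427 j [-0.43  0.43  1.75 -0.    0.96 -0.63]
```

```bash

echo '[[[0,0.096,-0.01,0,0,0,0.5],[0,0.096,-0.01,0,0,0,0.5],[0,0.096,-0.01,0,0,0,0.5],[0,0.096,-0.01,0,0,0,0.5],[0,0.096,-0.01,0,0,0,0.5],[0,0.096,-0.01,0,0,0,0.5],[0,0.096,-0.01,0,0,0,0.5],[0,0.096,-0.01,0,0,0,0.5]]]' | python3 drive.py | grep force
echo '[[[0,0.096,-0.01,0,0,0,0.5],[0,0.096,-0.01,0,0,0,0.5],[0,0.096,-0.01,0,0,0,0.5],[0,0.096,-0.01,0,0,0,0.5],[0,0.096,-0.01,0,0,0,0.5],[0,0.096,-0.01,0,0,0,0.5],[0,0.096,-0.01,0,0,0,0.5],[0,0.096,-0.01,0,0,0,0.5]]]' | python3 drive.py | grep force
python3 -c "
from h import *;from cell import ctrl;where(ctrl.sense())"
```

```text
contact_force: [2.7, -6.4, -0.5]
grasp_force: 0.0
contact_force: [1.9, -7.1, -1.0]
grasp_force: 0.0
t 6.6 p [ 0.4808 -0.1072  0.0715] x-ang 78.62 along x -0.0209 radial(-y) 0.1903 F in tool [-6.6  3.3  1.1] tilt [-0.001  0.001 -1.   ] q~ 0.827 j [-0.29  0.38  1.83 -0.    0.93 -0.09]
```

```bash
W='from h import *;from cell import ctrl;where(ctrl.sense())'
echo '[[[0,0.096,-0.01,0,0,0,0.5],[0,0.096,-0.01,0,0,0,0.5],[0,0.048,-0.004,0,0,0,0.25],[0,0.048,-0.004,0,0,0,0.25],[0,0,0,0,0,0,0]]]' | python3 drive.py | grep contact; python3 -c "$W"
echo '[[[0,0.024,-0.002,0,0,0,0.12],[0,0.024,-0.002,0,0,0,0.12],[0,0.024,-0.002,0,0,0,0.12],[0,0,0,0,0,0,0]]]' | python3 drive.py | grep contact;  python3 -c "$W"
echo '[[[0,0.024,-0.002,0,0,0,0.12],[0,0.024,-0.002,0,0,0,0.12],[0,0,0,0,0,0,0]]]' | python3 drive.py | grep contact;  python3 -c "$W"
```

```text
contact_force: [2.0, -6.4, 0.4]
t 7.0 p [ 0.4825 -0.0927  0.0714] x-ang 74.37 along x -0.0205 radial(-y) 0.1905 F in tool [-5.6  3.6 -0.4] tilt [-0.001  0.001 -1.   ] q~ 0.901 j [-0.26  0.37  1.84 -0.    0.93  0.01]
contact_force: [1.1, -6.6, 0.4]
t 7.3 p [ 0.4831 -0.0894  0.0714] x-ang 73.35 along x -0.0205 radial(-y) 0.1905 F in tool [-6.   2.9 -0.4] tilt [-0.001  0.    -1.   ] q~ 0.919 j [-0.26  0.37  1.84 -0.    0.93  0.03]
contact_force: [0.1, -6.4, 0.9]
t 7.6 p [ 0.4836 -0.087   0.0714] x-ang 72.66 along x -0.0204 radial(-y) 0.1905 F in tool [-6.1  2.  -0.9] tilt [-0.001  0.    -1.   ] q~ 0.931 j [-0.25  0.37  1.84 -0.    0.93  0.05]
```

```bash
W='from h import *;from cell import ctrl;where(ctrl.sense())'
echo '[[[0,0.024,-0.002,0,0,0,0.12],[0,0.024,-0.002,0,0,0,0.12],[0,0,0,0,0,0,0]]]' | python3 drive.py | grep contact; python3 -c "$W"
echo '[[[0,0.024,-0.002,0,0,0,0.12],[0,0.024,-0.002,0,0,0,0.12],[0,0,0,0,0,0,0]]]' | python3 drive.py | grep contact;  python3 -c "$W"
echo '[[[0,0.024,-0.002,0,0,0,0.12],[0,0.024,-0.002,0,0,0,0.12],[0,0,0,0,0,0,0]]]' | python3 drive.py | grep contact;  python3 -c "$W"
```

```text
contact_force: [0.7, -6.3, 1.9]
t 7.8 p [ 0.4841 -0.0847  0.0714] x-ang 71.97 along x -0.0203 radial(-y) 0.1904 F in tool [-5.8  2.6 -1.9] tilt [-0.001  0.    -1.   ] q~ 0.943 j [-0.25  0.37  1.84 -0.    0.93  0.07]
contact_force: [-0.2, -6.8, 1.4]
t 8.1 p [ 0.4846 -0.0823  0.0714] x-ang 71.29 along x -0.0202 radial(-y) 0.1905 F in tool [-6.5  1.9 -1.4] tilt [-0.001  0.    -1.   ] q~ 0.955 j [-0.24  0.38  1.83 -0.    0.93  0.08]
contact_force: [0.6, -5.7, 2.5]
t 8.3 p [ 0.4852 -0.08    0.0714] x-ang 70.60 along x -0.0201 radial(-y) 0.1905 F in tool [-5.2  2.5 -2.5] tilt [-0.001  0.    -1.   ] q~ 0.967 j [-0.24  0.38  1.83 -0.    0.93  0.1 ]
```

```bash
W='from h import *;from cell import ctrl;where(ctrl.sense())'
echo '[[[0,0.024,-0.002,0,0,0,0.12],[0,0.024,-0.002,0,0,0,0.12],[0,0.024,-0.002,0,0,0,0.12],[0,0,0,0,0,0,0]]]' | python3 drive.py | grep contact; python3 -c "$W"
echo '[[[0,0.024,-0.002,0,0,0,0.12],[0,0.024,-0.002,0,0,0,0.12],[0,0,0,0,0,0,0]]]' | python3 drive.py | grep contact;  python3 -c "$W"
echo '[[[0,0.024,-0.002,0,0,0,0.12],[0,0.024,-0.002,0,0,0,0.12],[0,0,0,0,0,0,0]]]' | python3 drive.py | grep contact;  python3 -c "$W"
```

```text
contact_force: [0.3, -6.6, 1.1]
t 8.7 p [ 0.4861 -0.0765  0.0713] x-ang 69.57 along x -0.0199 radial(-y) 0.1904 F in tool [-6.   2.6 -1.1] tilt [-0.001  0.    -1.   ] q~ 0.985 j [-0.23  0.38  1.83 -0.    0.93  0.13]
contact_force: [-0.3, -6.5, 1.9]
t 8.9 p [ 0.4867 -0.0741  0.0713] x-ang 68.88 along x -0.0198 radial(-y) 0.1905 F in tool [-6.2  2.1 -1.9] tilt [-0.001 -0.    -1.   ] q~ 0.997 j [-0.23  0.38  1.83 -0.    0.93  0.14]
contact_force: [-0.8, -6.7, 1.7]
t 9.2 p [ 0.4874 -0.0718  0.0713] x-ang 68.20 along x -0.0197 radial(-y) 0.1905 F in tool [-6.5  1.7 -1.7] tilt [-0.001 -0.    -1.   ] q~ 1.009 j [-0.22  0.38  1.83 -0.    0.93  0.16]
```

```bash
W='from h import *;from cell import ctrl;where(ctrl.sense())'
echo '[[[0,0.024,-0.002,0,0,0,0.12],[0,0.024,-0.002,0,0,0,0.12],[0,0.024,-0.002,0,0,0,0.12],[0,0,0,0,0,0,0]]]' | python3 drive.py | grep contact; python3 -c "$W"
echo '[[[0,0.024,-0.002,0,0,0,0.12],[0,0.024,-0.002,0,0,0,0.12],[0,0,0,0,0,0,0]]]' | python3 drive.py | grep contact;  python3 -c "$W"
```

```text
contact_force: [-1.5, -6.6, 2.2]
t 9.5 p [ 0.4884 -0.0684  0.0713] x-ang 67.16 along x -0.0195 radial(-y) 0.1904 F in tool [-6.6  1.2 -2.2] tilt [-0.001 -0.    -1.   ] q~ 1.027 j [-0.21  0.38  1.83 -0.    0.93  0.19]
contact_force: [-1.8, -6.1, 2.4]
t 9.7 p [ 0.4891 -0.0661  0.0713] x-ang 66.47 along x -0.0194 radial(-y) 0.1904 F in tool [-6.3  0.7 -2.4] tilt [-0.001 -0.    -1.   ] q~ 1.039 j [-0.21  0.38  1.83 -0.    0.93  0.2 ]
```

```bash
W='from h import *;from cell import ctrl;where(ctrl.sense())'
echo '[[[0,0.024,-0.002,0,0,0,0.12],[0,0.024,-0.002,0,0,0,0.12],[0,0,0,0,0,0,0]]]' | python3 drive.py | grep contact; python3 -c "$W"
echo '[[[0,0.024,-0.002,0,0,0,0.12],[0,0.024,-0.002,0,0,0,0.12],[0,0,0,0,0,0,0]]]' | python3 drive.py | grep contact;  python3 -c "$W"
```

```text
contact_force: [-1.4, -6.2, 2.1]
t 10.0 p [ 0.4899 -0.0638  0.0713] x-ang 65.79 along x -0.0193 radial(-y) 0.1904 F in tool [-6.2  1.2 -2.1] tilt [-0.001 -0.    -1.   ] q~ 1.051 j [-0.2   0.38  1.83 -0.    0.93  0.22]
contact_force: [-2.0, -6.8, 2.0]
t 10.2 p [ 0.4906 -0.0616  0.0713] x-ang 65.10 along x -0.0192 radial(-y) 0.1905 F in tool [-7.1  1.  -2. ] tilt [-0.001 -0.    -1.   ] q~ 1.063 j [-0.2   0.38  1.83 -0.    0.93  0.24]
```

```bash
W='from h import *;from cell import ctrl;where(ctrl.sense())'
echo '[[[0,0.024,-0.002,0,0,0,0.12],[0,0.024,-0.002,0,0,0,0.12],[0,0,0,0,0,0,0]]]' | python3 drive.py | grep contact; python3 -c "$W"
echo '[[[0,0.024,-0.002,0,0,0,0.12],[0,0,0,0,0,0,0]]]' | python3 drive.py | grep contact;  python3 -c "$W"
```

```text
contact_force: [-3.1, -8.1, 2.6]
t 10.5 p [ 0.4914 -0.0595  0.0713] x-ang 64.41 along x -0.0193 radial(-y) 0.1904 F in tool [-8.6  0.7 -2.6] tilt [-0.001 -0.    -1.   ] q~ 1.075 j [-0.19  0.38  1.82 -0.    0.94  0.25]
contact_force: [-5.1, -10.2, 3.5]
t 10.7 p [ 0.4917 -0.0585  0.0713] x-ang 64.07 along x -0.0195 radial(-y) 0.1905 F in tool [-11.4  -0.2  -3.5] tilt [-0.001 -0.001 -1.   ] q~ 1.081 j [-0.19  0.38  1.82 -0.    0.94  0.26]
```

The force is climbing at about 2.5 N per mm, so this is the stop. I'll push one small step more, then pause.

```bash
W='from h import *;from cell import ctrl;where(ctrl.sense())'
echo '[[[0,0.016,0,0,0,0,0],[0,0,0,0,0,0,0],[0,0,0,0,0,0,0],[0,0,0,0,0,0,0],[0,0,0,0,0,0,0]]]' | python3 drive.py | grep contact; python3 -c "$W"
python3 - <<'E'
from cell import ctrl;import cv2
a=ctrl.capture("top")["pixels"][185:305,210:450,::-1]; cv2.imwrite("pics/s1.png",cv2.resize(a,None,fx=3.3,fy=3.3,interpolation=cv2.INTER_CUBIC))
E
```

```text
contact_force: [-4.8, -10.1, 3.7]
t 11.1 p [ 0.492  -0.058   0.0713] x-ang 64.08 along x -0.0188 radial(-y) 0.1905 F in tool [-11.1   0.1  -3.7] tilt [-0.002 -0.001 -1.   ] q~ 1.081 j [-0.19  0.38  1.82 -0.    0.94  0.26]
```

View pics/s1.png

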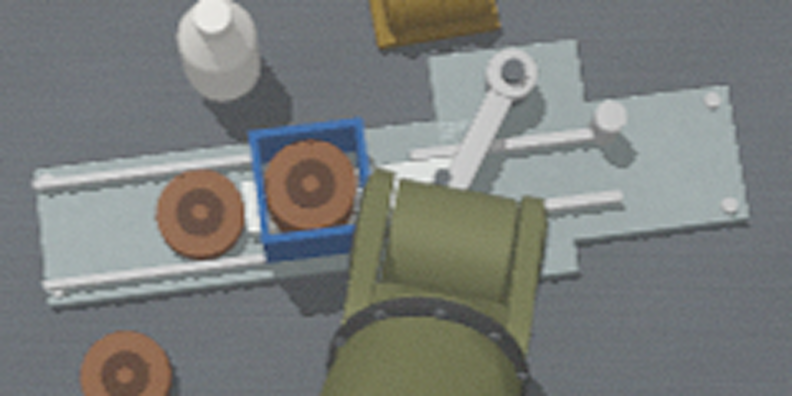

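Core1 is out in the channel at crop (200,212), and core2 is still in the magazine. I'll follow the lever back home and clear off it.

```bash
W='from h import *;from cell import ctrl;where(ctrl.sense())'
echo '[[[0,-0.152,0.02,0,0,0,-0.8],[0,-0.152,0.02,0,0,0,-0.8],[0,-0.152,0.02,0,0,0,-0.8],[0,-0.152,0.02,0,0,0,-0.8],[0,-0.152,0.02,0,0,0,-0.8],[0,-0.152,0.02,0,0,0,-0.8],[0,-0.152,0.02,0,0,0,-0.8],[0,-0.152,0.02,0,0,0,-0.8]]]' | python3 drive.py | grep contact; python3 -c "$W"
echo '[[[0,-0.152,0.02,0,0,0,-0.8],[0,-0.152,0.02,0,0,0,-0.8],[0,-0.152,0.02,0,0,0,-0.8],[0,-0.152,0.02,0,0,0,-0.8],[0,-0.152,0.02,0,0,0,-0.8],[0,-0.152,0.02,0,0,0,-0.8],[0,-0.152,0.02,0,0,0,-0.8],[0,-0.152,0.02,0,0,0,-0.8]]]' | python3 drive.py | grep contact; python3 -c "$W"
echo '[[[0,-0.152,0.02,0,0,0,-0.8],[0,-0.152,0.02,0,0,0,-0.8],[0,-0.152,0.02,0,0,0,-0.8],[0,-0.152,0.02,0,0,0,-0.8],[0,-0.152,0.02,0,0,0,-0.8],[0,-0.152,0.02,0,0,0,-0.8],[0,-0.152,0.02,0,0,0,-0.8],[0,-0.152,0.02,0,0,0,-0.8]]]' | python3 drive.py | grep contact; python3 -c "$W"
echo '[[[0,-0.152,0.02,0,0,0,-0.8],[0,-0.152,0.02,0,0,0,-0.8],[0,-0.12,0,0,0,0,0],[0,-0.16,0,0,0,0,0],[0,0,0,0,0,0,0],[0,0,0,0,0,0,0],[0,0,0,0,0,0,0],[0,0,0,0,0,0,0]]]' | python3 drive.py | grep contact; python3 -c "$W"
python3 - <<'E'
from cell import ctrl;import cv2
a=ctrl.capture("top")["pixels"][185:305,210:450,::-1]; cv2.imwrite("pics/s2.png",cv2.resize(a,None,fx=3.3,fy=3.3,interpolation=cv2.INTER_CUBIC))
E
```

```text
contact_force: [-0.5, -3.2, -0.1]
t 11.8 p [ 0.4811 -0.1177  0.0712] x-ang 82.54 along x -0.0182 radial(-y) 0.1897 F in tool [-3.2 -0.1  0.1] tilt [-0.    -0.001 -1.   ] q~ 0.758 j [-0.31  0.38  1.82 -0.    0.94 -0.18]
contact_force: [-0.2, -3.1, 1.5]
t 12.4 p [ 0.4896 -0.1781  0.071 ] x-ang 100.88 along x -0.0185 radial(-y) 0.1888 F in tool [-3.  -0.8 -1.5] tilt [ 0.    -0.001 -1.   ] q~ 0.438 j [-0.42  0.43  1.75 -0.    0.96 -0.61]
contact_force: [0.9, -1.4, -0.4]
t 13.1 p [ 0.517  -0.2328  0.0711] x-ang 119.21 along x -0.0193 radial(-y) 0.1878 F in tool [-1.7  0.1  0.4] tilt [ 0. -0. -1.] q~ 0.119 j [-0.49  0.52  1.62 -0.    1.01 -1.  ]
contact_force: [-0.9, -0.3, 0.3]
t 13.8 p [ 0.5339 -0.2558  0.0712] x-ang 123.68 along x -0.0331 radial(-y) 0.1874 F in tool [ 0.3 -0.9 -0.3] tilt [ 0. -0. -1.] q~ 0.040 j [-0.51  0.56  1.54  0.    1.04 -1.1 ]
```

View pics/s2.png

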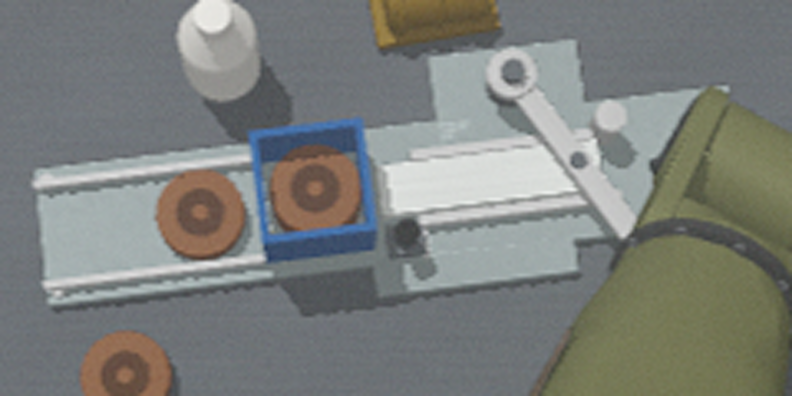

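The lever is home and the stack has dropped, with its top disc sitting lower at crop (315,188). I start the second stroke.

```bash
W='from h import *;from cell import ctrl;where(ctrl.sense())'
echo '[[[0,0.1,-0.026,0,0,0,0],[0,0.08,-0.026,0,0,0,0],[0,0.06,0,0,0,0,0],[0,0.096,-0.01,0,0,0,0.5],[0,0.096,-0.01,0,0,0,0.5],[0,0.096,-0.01,0,0,0,0.5],[0,0.096,-0.01,0,0,0,0.5],[0,0.096,-0.01,0,0,0,0.5]]]' | python3 drive.py | grep contact; python3 -c "$W"
echo '[[[0,0.096,-0.01,0,0,0,0.5],[0,0.096,-0.01,0,0,0,0.5],[0,0.096,-0.01,0,0,0,0.5],[0,0.096,-0.01,0,0,0,0.5],[0,0.096,-0.01,0,0,0,0.5],[0,0.096,-0.01,0,0,0,0.5],[0,0.096,-0.01,0,0,0,0.5],[0,0.096,-0.01,0,0,0,0.5]]]' | python3 drive.py | grep contact
echo '[[[0,0.096,-0.01,0,0,0,0.5],[0,0.096,-0.01,0,0,0,0.5],[0,0.096,-0.01,0,0,0,0.5],[0,0.096,-0.01,0,0,0,0.5],[0,0.096,-0.01,0,0,0,0.5],[0,0.096,-0.01,0,0,0,0.5],[0,0.096,-0.01,0,0,0,0.5],[0,0.096,-0.01,0,0,0,0.5]]]' | python3 drive.py | grep contact; python3 -c "$W"
echo '[[[0,0.096,-0.01,0,0,0,0.5],[0,0.096,-0.01,0,0,0,0.5],[0,0.096,-0.01,0,0,0,0.5],[0,0.096,-0.01,0,0,0,0.5],[0,0.096,-0.01,0,0,0,0.5],[0,0.096,-0.01,0,0,0,0.5],[0,0.096,-0.01,0,0,0,0.5],[0,0.096,-0.01,0,0,0,0.5]]]' | python3 drive.py | grep contact
echo '[[[0,0.096,-0.01,0,0,0,0.5],[0,0.096,-0.01,0,0,0,0.5],[0,0.096,-0.01,0,0,0,0.5],[0,0.096,-0.01,0,0,0,0.5],[0,0.096,-0.01,0,0,0,0.5],[0,0.096,-0.01,0,0,0,0.5],[0,0.048,-0.004,0,0,0,0.24],[0,0,0,0,0,0,0]]]' | python3 drive.py | grep contact; python3 -c "$W"
```

```text
contact_force: [4.2, -3.3, -0.3]
t 14.5 p [ 0.5108 -0.2281  0.0715] x-ang 116.45 along x -0.0213 radial(-y) 0.1901 F in tool [-4.9  2.2  0.3] tilt [-0.001  0.001 -1.   ] q~ 0.167 j [-0.49  0.5   1.64 -0.    1.   -0.95]
contact_force: [3.7, -5.0, -0.2]
contact_force: [4.3, -5.7, -0.7]
t 15.8 p [ 0.4826 -0.1572  0.0716] x-ang 93.53 along x -0.0212 radial(-y) 0.1906 F in tool [-6.   3.9  0.7] tilt [-0.001  0.001 -1.   ] q~ 0.567 j [-0.39  0.4   1.79 -0.    0.94 -0.45]
contact_force: [4.0, -6.4, -0.7]
contact_force: [2.4, -5.9, -0.3]
t 17.2 p [ 0.4828 -0.0875  0.0716] x-ang 72.83 along x -0.0206 radial(-y) 0.1912 F in tool [-5.   4.1  0.3] tilt [-0.001  0.001 -1.   ] q~ 0.928 j [-0.25  0.37  1.84 -0.    0.93  0.05]
```

```bash
W='from h import *;from cell import ctrl;where(ctrl.sense())'
echo '[[[0,0.072,-0.006,0,0,0,0.38],[0,0.072,-0.006,0,0,0,0.38],[0,0.072,-0.006,0,0,0,0.38],[0,0.072,-0.006,0,0,0,0.38],[0,0.048,-0.004,0,0,0,0.24],[0,0.048,-0.004,0,0,0,0.24],[0,0.024,-0.002,0,0,0,0.12],[0,0,0,0,0,0,0]]]' | python3 drive.py | grep contact; python3 -c "$W"
echo '[[[0,0.024,-0.002,0,0,0,0.12],[0,0.024,-0.002,0,0,0,0.12],[0,0,0,0,0,0,0]]]' | python3 drive.py | grep contact; python3 -c "$W"
echo '[[[0,0.024,-0.002,0,0,0,0.12],[0,0.024,-0.002,0,0,0,0.12],[0,0,0,0,0,0,0]]]' | python3 drive.py | grep contact; python3 -c "$W"
```

```text
contact_force: [-0.3, -6.5, 0.1]
t 17.8 p [ 0.4877 -0.0679  0.0715] x-ang 66.77 along x -0.0207 radial(-y) 0.1911 F in tool [-6.1  2.3 -0.1] tilt [-0.001  0.    -1.   ] q~ 1.034 j [-0.21  0.38  1.83 -0.    0.93  0.19]
contact_force: [-0.4, -5.9, 0.3]
t 18.1 p [ 0.4884 -0.0657  0.0715] x-ang 66.08 along x -0.0207 radial(-y) 0.1911 F in tool [-5.5  2.1 -0.3] tilt [-0.001  0.    -1.   ] q~ 1.046 j [-0.21  0.38  1.83 -0.    0.93  0.21]
contact_force: [-0.5, -7.0, 0.3]
t 18.3 p [ 0.4892 -0.0635  0.0714] x-ang 65.39 along x -0.0206 radial(-y) 0.1911 F in tool [-6.6  2.4 -0.3] tilt [-0.001  0.    -1.   ] q~ 1.058 j [-0.2   0.38  1.83 -0.    0.93  0.23]
```

```bash
W='from h import *;from cell import ctrl;where(ctrl.sense())'
echo '[[[0,0.024,-0.002,0,0,0,0.12],[0,0.024,-0.002,0,0,0,0.12],[0,0,0,0,0,0,0]]]' | python3 drive.py | grep contact; python3 -c "$W"
echo '[[[0,0.024,-0.002,0,0,0,0.12],[0,0,0,0,0,0,0]]]' | python3 drive.py | grep contact; python3 -c "$W"
```

```text
contact_force: [-1.3, -7.1, 1.3]
t 18.6 p [ 0.4899 -0.0612  0.0714] x-ang 64.70 along x -0.0205 radial(-y) 0.1911 F in tool [-7.   1.9 -1.3] tilt [-0.001  0.    -1.   ] q~ 1.070 j [-0.2   0.38  1.83 -0.    0.93  0.24]
contact_force: [-1.4, -7.2, 2.2]
t 18.8 p [ 0.4903 -0.0601  0.0714] x-ang 64.36 along x -0.0206 radial(-y) 0.1911 F in tool [-7.1  1.9 -2.1] tilt [-0.001  0.    -1.   ] q~ 1.076 j [-0.2   0.38  1.83 -0.    0.93  0.25]
```

```bash
W='from h import *;from cell import ctrl;where(ctrl.sense())'
echo '[[[0,0.024,-0.002,0,0,0,0.12],[0,0.016,0,0,0,0,0.08],[0,0,0,0,0,0,0]]]' | python3 drive.py | grep contact; python3 -c "$W"
echo '[[[0,0.02,0,0,0,0,0],[0,0,0,0,0,0,0],[0,0,0,0,0,0,0]]]' | python3 drive.py | grep contact; python3 -c "$W"
```

```text
contact_force: [-3.6, -10.3, 2.9]
t 19.0 p [ 0.4909 -0.0585  0.0714] x-ang 63.79 along x -0.0208 radial(-y) 0.1911 F in tool [-10.8   1.4  -2.9] tilt [-0.001 -0.    -1.   ] q~ 1.086 j [-0.19  0.38  1.83 -0.    0.94  0.27]
contact_force: [-4.1, -11.4, 0.8]
t 19.2 p [ 0.4912 -0.0578  0.0713] x-ang 63.80 along x -0.0200 radial(-y) 0.1911 F in tool [-12.    1.4  -0.8] tilt [-0.002 -0.    -1.   ] q~ 1.086 j [-0.19  0.38  1.83 -0.    0.94  0.27]
```

It's at the stop again with 12 N on the lever. After a short pause I'll guide it home and back off.

```bash
W='from h import *;from cell import ctrl;where(ctrl.sense())'
echo '[[[0,0,0,0,0,0,0],[0,0,0,0,0,0,0],[0,0,0,0,0,0,0],[0,-0.152,0.02,0,0,0,-0.8],[0,-0.152,0.02,0,0,0,-0.8],[0,-0.152,0.02,0,0,0,-0.8],[0,-0.152,0.02,0,0,0,-0.8],[0,-0.152,0.02,0,0,0,-0.8]]]' | python3 drive.py | grep contact
echo '[[[0,-0.152,0.02,0,0,0,-0.8],[0,-0.152,0.02,0,0,0,-0.8],[0,-0.152,0.02,0,0,0,-0.8],[0,-0.152,0.02,0,0,0,-0.8],[0,-0.152,0.02,0,0,0,-0.8],[0,-0.152,0.02,0,0,0,-0.8],[0,-0.152,0.02,0,0,0,-0.8],[0,-0.152,0.02,0,0,0,-0.8]]]' | python3 drive.py | grep contact; python3 -c "$W"
echo '[[[0,-0.152,0.02,0,0,0,-0.8],[0,-0.152,0.02,0,0,0,-0.8],[0,-0.152,0.02,0,0,0,-0.8],[0,-0.152,0.02,0,0,0,-0.8],[0,-0.152,0.02,0,0,0,-0.8],[0,-0.152,0.02,0,0,0,-0.8],[0,-0.152,0.02,0,0,0,-0.8],[0,-0.152,0.02,0,0,0,-0.8]]]' | python3 drive.py | grep contact
echo '[[[0,-0.152,0.02,0,0,0,-0.8],[0,-0.152,0.02,0,0,0,-0.8],[0,-0.152,0.02,0,0,0,-0.8],[0,-0.152,0.02,0,0,0,-0.8],[0,-0.152,0.02,0,0,0,-0.8],[0,-0.12,0,0,0,0,0],[0,-0.16,0,0,0,0,0],[0,-0.24,0,0,0,0,0]]]' | python3 drive.py | grep contact; python3 -c "$W"
echo '[[[0,-0.12,0,-0.4,0,0,0],[0,0,0,-0.6,0,0,0],[0,0,0,-0.6,0,0,0],[0,0,0,-0.6,0,0,0],[0,0,0,0,0,0,0],[0,0,0,0,0,0,0]]]' | python3 drive.py | grep contact; python3 -c "$W"
python3 - <<'E'
from cell import ctrl;import cv2
a=ctrl.capture("top")["pixels"][185:305,210:450,::-1]; cv2.imwrite("pics/s3.png",cv2.resize(a,None,fx=3.3,fy=3.3,interpolation=cv2.INTER_CUBIC))
E
```

```text
contact_force: [1.4, -4.7, -0.7]
contact_force: [1.1, -4.1, -1.1]
t 20.6 p [ 0.4831 -0.1556  0.0714] x-ang 93.72 along x -0.0190 radial(-y) 0.1900 F in tool [-4.1  0.8  1.1] tilt [-0. -0. -1.] q~ 0.563 j [-0.38  0.41  1.79 -0.    0.95 -0.45]
contact_force: [-0.2, -2.7, -0.8]
contact_force: [0.0, 0.1, 1.1]
t 21.9 p [ 0.5392 -0.2661  0.0713] x-ang 123.34 along x -0.0457 radial(-y) 0.1885 F in tool [ 0.   0.1 -1.1] tilt [ 0.001 -0.    -1.   ] q~ 0.046 j [-0.52  0.58  1.51  0.    1.05 -1.1 ]
contact_force: [0.2, -0.3, -0.3]
t 22.4 p [ 0.543  -0.2715  0.1828] x-ang 123.34 along x -0.0523 radial(-y) 0.1882 F in tool [-0.3  0.   0.3] tilt [-0.002  0.001 -1.   ] q~ 0.046 j [-0.52  0.47  1.41  0.    1.26 -1.11]
```

View pics/s3.png

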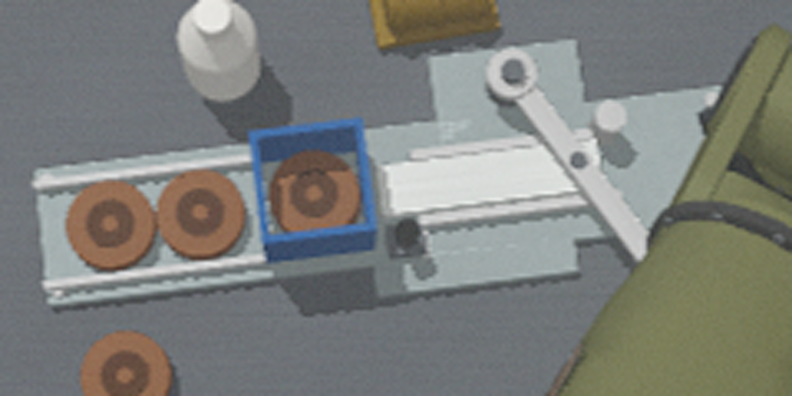

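Two cores lie in the channel at crop (110,225) and (200,213). The lever is home, the stack has dropped again and the robot is clear, so I hand in.

```bash
python3 -c "
from cell import ctrl;print(ctrl.hand_in())"
```

```text
the job is handed in; nothing more can be done
None
```

I fed two cores into the outfeed channel with two felt strokes against the stop (peak reading about 12 N on the lever), left the lever home with the arm clear, and handed the job in; it returned no verdict.

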